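# Index the parts-dish arm one hole

## Task

Hook a fingertip through the red pull ring, lift the spring pin out of its hole, swing the blue arm exactly one hole towards the side where the brake disc lies (never on past the next hole), and let the pin spring fully home there. Only hook and push with the fingers: do not grip the ring, do not haul it hard against its stop, and leave everything else on the bench where it is.

Things in the scene. Friction and masses are not known exactly. Their poses are not given: they have to be found in the camera images.
- index_base: Steel index plate with pivot post (70 mm high), bolted down. Origin on the pivot axis at bench level, z up; -x runs from the pivot to the middle hole, roughly to the robot. The fan-shaped plate, 174 to 226 mm from the pivot, top 30 mm above the bench, has five 13 mm holes with brass rims on a 200 mm radius, 0.32 rad (64 mm) apart, the middle one along -x.
- swing_arm (a joint): Angle of the blue arm about the vertical pivot, rad: 0 = middle hole (start), +0.32 / -0.32 = next hole towards +y / -y of index_base, +-0.64 the outer holes. At angle q the arm points from the pivot along (-cos q, sin q, 0) in the index_base frame. Light friction, 1 N at the ring; it stays where left. Its bar is 36 mm wide.
- pull_pin (a joint): Lift of the spring pin, m: 0 = home in a hole, 0.012 and more = nose clear of the plate, 0.030 = upper stop. The pin, 10 mm thick with a round nose, stands upright in the arm 200 mm from the pivot. The spring pushes it down with 6 N at 0, 10.5 N at 0.030. Let go within 3 mm of a hole it drops in; between holes it rests on the plate at 0.012 and drops in when dragged over a hole.
- ring (a point): Centre of the red pull ring on the pin's top (rises with it): 52 mm inside, 6 mm wire, width across the arm, top leaning 35 degrees from upright to the pivot, so it opens up and outwards, roughly to the robot. Pin home: centre 112 mm above the bench, 183 mm from the pivot; wire at 88 to 136 mm. A fingertip enters from outside, pointing down and to the pivot, and lifts the upper wire.
- dish (a point): Centre of the rim of the steel dish of wheel nuts fixed on the arm, 96 mm across, 88 mm from the pivot, 80 mm above the bench. The arm is a blue bar 36 mm wide, 36 to 56 mm above the bench, ending 220 mm from the pivot; on it, under the ring, stands a round pin housing 26 mm wide up to 76 mm above the bench.
- brake_disc: Bare steel brake disc lying flat, 220 mm across, 20 mm thick with a raised hat 132 mm across and 44 mm high; heavy. Origin at its centre on the bench. It lies about 0.3 m to the +y or to the -y side of index_base: its side tells which way to swing.
- carton: Closed cardboard carton 150 x 150 x 90 mm, on the other side. Origin at the centre of its underside. Leave alone.
- oil_filter: White oil filter with an orange band, standing, 74 mm across, 85 mm high. Origin at the centre of its underside. Leave alone.
- socket: Steel wrench socket standing, 32 mm across, 50 mm high. Origin at the centre of its underside. Leave alone.
Not all that is in view belongs to the job. Of the things shaped like the brake_disc, the steel one is meant.

How it is judged:
By the outcome, as a careful person would: the job done as asked, in the order asked, and still so for the second after the job is handed in, with the robot touching nothing.
It also fails if it takes over 48 s, if anything falls off the work surface, if the arm or the gripper's body presses on something with over 40 N, if the wrist force passes 120 N, or if a joint passes its speed limit or range.

## Robot

A 7-joint arm with a two-finger parallel gripper is mounted at the origin on the work surface. World frame = base frame: x ahead of the robot, y to its left, z up, the work surface at z = 0. Lengths are in m, angles in rad, forces in N, time in s.
With the tool pointing down it reaches from about 0.35 to 0.775 m from the base axis. Payload 3.1 kg.
Tool frame: the origin (TCP) lies between the finger pads; the fingertips stand 8 mm ahead of it and the grasp point (between the pads) lies 11 mm behind it (arm.tip_reach is the z of the fingertips in the tool frame, in m); z points along the fingers, y is the direction in which the jaws open and shut (so a half turn about z gives the same grasp; the last joint's range is limited). The gripper opens to 85 mm and grips with 20 to 120 N. Pads are 22 mm wide; open, the fingers measure 114 mm over their backs; the gripper's body (76 mm by 85 mm) begins 54 mm behind the grasp point. The pads swing forward as they close: fully open they stand 13 mm farther back than shut.
Start: joints at [-1.349, 0.311, 0.014, 1.512, -0.004, 1.319, -0.027], TCP at [0.143, 0.531, 0.239] pointing down, gripper open.
Joint ranges: [-2.7, 2.7], [-0.3, 1.91], [-1.27, 1.3], [0.12, 2.57], [-1.44, 4.58], [0.2, 2.03], [-3.05, 3.05]. Speed limits (rad/s): [2.79, 2.79, 3.14, 3.14, 3.14, 3.14, 3.14].

## Interface

Orientations are given as a 3x3 rotation matrix whose columns are the frame's x, y, z axes.
In Python, from bench import arm gives the robot as it stands. The module is installed in compiled form; this text tells all that it offers.
- The arm moves only by the shell command python3 -m pendant 'ROWS' [FORCE]. ROWS is JSON, a list of rows, each an object with "grip": the finger opening in mm, from 0 to 85.4; "travel": the shift along the tool's x, y, z in mm, a list of three; "turn": the turn about the tool's z in degrees. In form: [{"grip": grip, "travel": [dx, dy, dz], "turn": turn}, ...]. A call has 1 to 5 rows; each row is the pose to reach, as a shift and turn from the pose measured when the call began, along the tool's axes at that moment; what a row does not reach only later rows make up. A row lasts 1/10 s, in which the tool goes at most 50 mm and 8.59 degrees, less where a joint would pass 70% of its speed; a pose out of reach is approached as far as the arm can. A call with a gripper value outside its range is refused whole. The fingers move at their own pace and stop on an object; FORCE is the grip in N (left out, the last holds). Time passes only in rows, so rows that repeat a pose let the fingers close. It gives the time, the measured TCP pose, the force and the opening at its end, in the units of the state.
- arm.state(): the state, without advancing time (a new reading comes with each control period).
- arm.camera(name): name is "scene" or "top"; returns a dict with "img" (384x512x3 uint8, red, green, blue), "z_map" (384x512 float32, m along the optical axis (not along the pixel's ray), 0 where there is no reading), "mtx" (3x3 intrinsics, pixels), "rvec" (rotation vector, rad) and "tvec" (3), from world to camera coordinates, as OpenCV has them. Camera axes: x right, y down, z forward; pixel columns grow to the right and rows downward; lengths in m; the calibration is good to about 2 mm. A picture is of the moment at which its call begins.
- arm.hand_in(): hands the job in, once; it reports no verdict.
The state is a dict: "time": time; "joint_positions": joint angles; "joint_velocities": joint speeds; "joint_torque": joint torques, N m; "position": TCP position; "tool_rot": TCP orientation; "contact_force": force on the tool from outside, world axes, zero at the start; "ft_torque": the same for the moment, N m; "width": finger opening in m.
Only numpy, scipy, OpenCV 4.12 (cv2) and the standard library are available. Lean on these libraries where they do the work, as an engineer would, in place of code of your own. Each camera call takes 0.05 s, during which the arm holds its last target. There are 200 camera calls.

## Working session

There is one attempt and no reset: what is moved stays moved. The work goes in short steps, Python scripts to look and compute and a shell command to move; the robot and the scene stay as the last step left them, time stands still between calls to the robot, and variables do not carry over. Pictures are saved under pics/ and viewed, about 8 in all and at most 12, crops included, and the job is handed in when it is done.

```bash
mkdir -p pics; cat > h.py <<'E'
import numpy as np, cv2
from bench import arm
def shot(n,save=None):
    c=arm.camera(n)
    R=cv2.Rodrigues(np.array(c['rvec'],float))[0]; t=np.array(c['tvec'],float).ravel(); K=np.array(c['mtx'],float)
    c['R'],c['t'],c['K']=R,t,K
    z=c['z_map']; v,u=np.mgrid[:z.shape[0],:z.shape[1]]
    pc=np.stack([(u-K[0,2])/K[0,0]*z,(v-K[1,2])/K[1,1]*z,z],-1)
    c['xyz']=(pc-t)@R; c['xyz'][z==0]=np.nan
    if save: cv2.imwrite(save,c['img'][...,::-1])
    return c
def proj(c,p): 
    q=c['R']@np.asarray(p,float)+c['t']; q=c['K']@q; return q[:2]/q[2]
E
python3 - <<'E'
from h import *
a=shot('scene'); b=shot('top')
cv2.imwrite('pics/1.png',cv2.resize(np.vstack([a['img'],b['img']])[...,::-1],(400,600)) if 0 else a['img'][...,::-1])
cv2.imwrite('pics/2.png',b['img'][...,::-1])
np.savez('v0.npz',**{k+n:c[k] for n,c in(('s',a),('t',b)) for k in('img','xyz')})
s=arm.state();print(s['time'],s['position'],np.round(s['tool_rot'],3),s['contact_force'],s['width'])
for c in(a,b):print(-c['R'].T@c['t'])
E
```

```text
0.1 [0.14321162 0.53037397 0.23832919] [[-0.965  0.261 -0.   ]
 [ 0.261  0.965 -0.002]
 [-0.    -0.002 -1.   ]] [ 0.45732492  0.70065349 -0.47608541] 0.08551144680701203
[1.63718287 0.08283358 1.16926948]
[ 0.30536643 -0.15669907  1.29785096]
```

View pics/1.png

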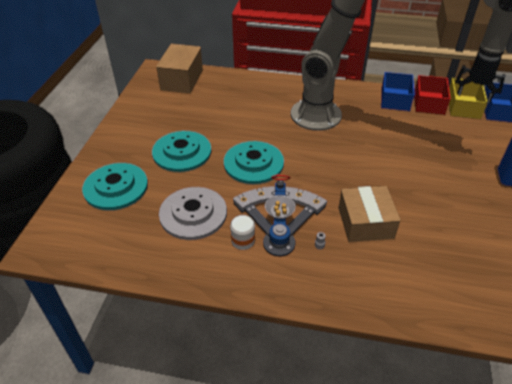

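View pics/2.png

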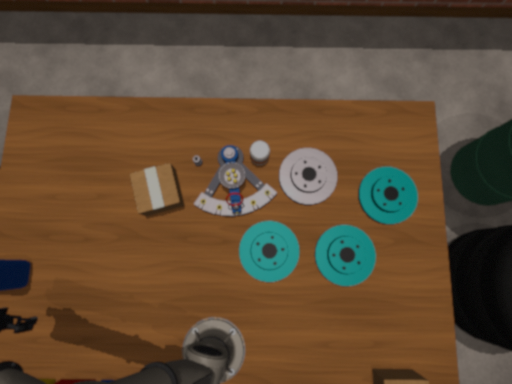

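The scene view shows the blue arm with the red ring at (281,178), the steel disc at (193,212), teal discs at (115,185), (181,150) and (254,161), and the carton at (368,213). In the top view the ring is at (236,203), the pivot at (230,154), the steel disc at (308,176), the carton at (156,189), the filter at (260,151) and the socket at (197,160). Other red or similar items are the bins and tool chest at the far side, which aren't candidates. Next I measure and check a close crop.

```bash
python3 - <<'E'
from h import *
from scipy.optimize import least_squares
a=shot('scene'); b=shot('top')
for n,c in(('s',a),('t',b)):
    hsv=cv2.cvtColor(c['img'],cv2.COLOR_RGB2HSV).astype(int);P=c['xyz']
    H,S,V=hsv[...,0],hsv[...,1],hsv[...,2]
    near=(P[...,0]>.35)&(P[...,0]<.9)&(abs(P[...,1])<.5)
    red=near&((H<6)|(H>174))&(S>150)&(V>70)&(P[...,2]>.06)&(P[...,2]<.16)
    v,u=np.where(red);print(n,'red',red.sum(),np.nanmean(P[red],0),P[red].min(0),P[red].max(0),u.min(),u.max(),v.min(),v.max())
    plate=near&(S<60)&(abs(P[...,2]-.03)<.004)&(V>110)
    blue=near&(H>100)&(H<125)&(S>130)&(P[...,2]>.03)
    for m,nm in((plate,'plate'),(blue&(P[...,2]>.064)&(P[...,2]<.08),'bluetop'),(near&(abs(P[...,2]-.08)<.008)&~blue&~red,'z80'),(near&(S<50)&(abs(P[...,2]-.044)<.003),'hat44'),(near&(abs(P[...,2]-.085)<.004)&(S<60),'filt')):
        print(n,nm,m.sum(),np.round(np.nanmean(P[m],0),4),np.round(P[m].min(0),3),np.round(P[m].max(0),3))
    # brass rims
    br=near&(H>12)&(H<32)&(S>70)&(abs(P[...,2]-.03)<.006)
    k,lab,st,ce=cv2.connectedComponentsWithStats(br.astype(np.uint8))
    for i in range(1,k):
        if st[i,4]>3: print(' brass',st[i,4],ce[i].round(1),np.nanmean(P[lab==i],0).round(4))
crop=lambda c,x,y,w,h:cv2.resize(c['img'][y:y+h,x:x+w],(w*5,h*5),interpolation=cv2.INTER_CUBIC)
cv2.imwrite('pics/3.png',np.hstack([crop(a,225,170,110,90),crop(b,190,140,50+0,90),])[...,::-1] if 0 else np.vstack([crop(a,225,168,110,60),crop(b,180,150,110,60)])[...,::-1])
E
```

```text
s red 32 [ 0.51932514 -0.06421746  0.11448002] [ 0.49791283 -0.08914962  0.0851444 ] [ 0.53792196 -0.03957585  0.13980448] 273 288 175 179
s plate 581 [ 0.5233 -0.0648  0.0289] [ 0.47  -0.398  0.026] [0.691 0.089 0.034]
s bluetop 19 [ 0.7117 -0.0322  0.0654] [ 0.686 -0.064  0.064] [ 0.728 -0.007  0.068]
s z80 1648 [0.6086 0.0986 0.0827] [ 0.464 -0.186  0.072] [0.746 0.313 0.088]
s hat44 670 [ 0.6281 -0.315   0.0435] [ 0.35  -0.461  0.041] [0.696 0.097 0.047]
s filt 533 [0.6299 0.0513 0.0855] [ 0.479 -0.182  0.081] [0.74  0.261 0.089]
 brass 10 [260.3 192.1] [ 0.5148 -0.1308  0.0293]
 brass 16 [298.6 193.9] [ 0.4986 -0.004   0.0289]
 brass 14 [243.4 198.3] [ 0.5531 -0.1803  0.0284]
 brass 15 [315.5 200.3] [0.517  0.0545 0.0284]
 brass 18 [342.1 212.9] [0.5583 0.1442 0.0304]
 brass 128 [369.  233.6] [0.6293 0.2315 0.03  ]
t red 10 [ 0.5213208  -0.07465407  0.11977502] [ 0.499055   -0.09466657  0.08705233] [ 0.53084907 -0.04782355  0.13477619] 228 242 194 205
t plate 861 [ 0.525  -0.0798  0.03  ] [ 0.471 -0.434  0.026] [0.717 0.087 0.034]
t bluetop 27 [ 0.6825 -0.0421  0.0663] [ 0.666 -0.07   0.064] [ 0.704 -0.014  0.069]
t z80 921 [0.6182 0.0138 0.0819] [ 0.467 -0.188  0.072] [0.739 0.309 0.088]
t hat44 762 [ 0.6136 -0.3274  0.0442] [ 0.352 -0.48   0.041] [0.692 0.087 0.047]
t filt 371 [ 0.6531 -0.0376  0.0857] [ 0.481 -0.184  0.081] [0.738 0.253 0.089]
 brass 7 [175.6 174. ] [0.6227 0.1608 0.0308]
 brass 4 [265.5 192.5] [ 0.5566 -0.177   0.0313]
 brass 4 [181.  196.5] [0.5374 0.1358 0.03  ]
 brass 9 [202.1 201.1] [0.521  0.0567 0.0309]
 brass 6 [251.7 201.8] [ 0.5208 -0.1263  0.0313]
 brass 5 [179.  205.6] [0.5031 0.1411 0.0303]
 brass 9 [218.7 207.6] [ 0.4979 -0.0052  0.0299]
 brass 6 [153.5 212.5] [0.4761 0.233  0.031 ]
 brass 7 [146.  214.6] [0.4682 0.2602 0.0301]
```

View pics/3.png

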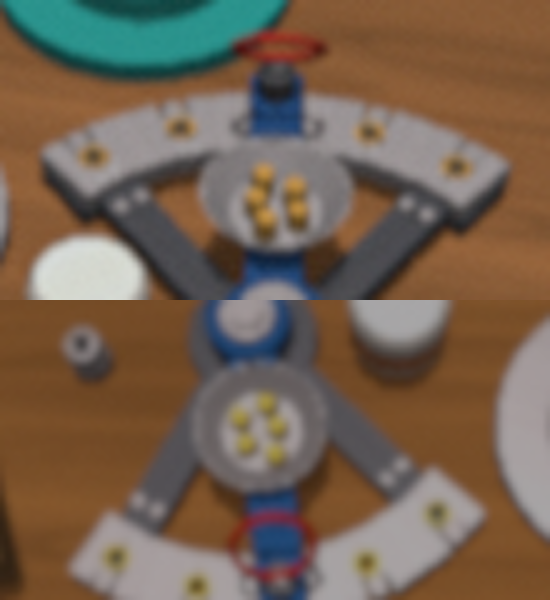

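The crop shows the only red ring, above the pin at the arm's end, with two free brass holes on each side. Now I fit the pivot and yaw to the four holes.

```bash
python3 - <<'E'
import numpy as np
from scipy.optimize import least_squares
q=np.array([-.64,-.32,.32,.64])
S=np.array([[.5531,-.1803],[.5148,-.1308],[.4986,-.004],[.517,.0545]])
T=np.array([[.5566,-.177],[.5208,-.1263],[.4979,-.0052],[.521,.0567]])
def f(x,D):
    L=np.stack([-.2*np.cos(q),.2*np.sin(q)],1);c,s=np.cos(x[2]),np.sin(x[2])
    return (L@np.array([[c,s],[-s,c]])+x[:2]-D).ravel()
for D in(S,T,(S+T)/2):
    r=least_squares(f,[.68,-.05,0],args=(D,));x=r.x;c,s=np.cos(x[2]),np.sin(x[2]);R=np.array([[c,-s],[s,c]])
    P=lambda rad,q:x[:2]+R@[-rad*np.cos(q),rad*np.sin(q)]
    print(x.round(4),abs(r.fun).max().round(4),'ring0',P(.183,0).round(4),'ring-.32',P(.183,-.32).round(4),'pin0',P(.2,0).round(4),'disc rel',(R.T@(np.array([.615,-.327])-x[:2])).round(3))
E
```

```text
[ 0.6941 -0.0395  0.1472] 0.0015 ring0 [ 0.5131 -0.0663] ring-.32 [ 0.5307 -0.1219] pin0 [ 0.4963 -0.0688] disc rel [-0.12  -0.273]
[ 0.697  -0.0351  0.1596] 0.002 ring0 [ 0.5163 -0.0642] ring-.32 [ 0.5346 -0.1196] pin0 [ 0.4995 -0.0669] disc rel [-0.127 -0.275]
[ 0.6956 -0.0373  0.1533] 0.0012 ring0 [ 0.5147 -0.0653] ring-.32 [ 0.5327 -0.1207] pin0 [ 0.4979 -0.0678] disc rel [-0.124 -0.274]
```

Both cameras agree: the pivot is near (0.6955, -0.037) and the ring near (0.515, -0.065, 0.112). The steel disc is on the -y side, so the swing is q = 0 → -0.32. The pendant has no tilt command, so I first bring the tool in front, high and closed, then see how the arm behaves at the edge of its reach.

```bash
r='import sys'
python3 -m pendant '[{"grip":0,"travel":[-40,-23,-10],"turn":0},{"grip":0,"travel":[-80,-46,-20],"turn":0},{"grip":0,"travel":[-120,-69,-30],"turn":0},{"grip":0,"travel":[-160,-92,-40],"turn":0},{"grip":0,"travel":[-200,-115,-50],"turn":0}]' 20
python3 -m pendant '[{"grip":0,"travel":[-40,-23,-10],"turn":0},{"grip":0,"travel":[-80,-46,-20],"turn":0},{"grip":0,"travel":[-120,-69,-30],"turn":0},{"grip":0,"travel":[-160,-92,-40],"turn":0},{"grip":0,"travel":[-200,-115,-50],"turn":0}]'
python3 -m pendant '[{"grip":0,"travel":[-40,-20,-5],"turn":-8},{"grip":0,"travel":[-76,-43,-10],"turn":-16},{"grip":0,"travel":[-76,-43,-10],"turn":-24},{"grip":0,"travel":[-76,-43,-10],"turn":-30},{"grip":0,"travel":[-76,-43,-10],"turn":-30}]'
python3 -c "
from h import *
s=arm.state();print(s['time'],s['position'],np.round(s['tool_rot'],3),s['joint_positions'])"
```

```text
time: 0.7
position: [0.3074, 0.3659, 0.2892]
tool_rot: [[-0.965, 0.261, -0.0], [0.261, 0.965, -0.001], [-0.0, -0.001, -1.0]]
contact_force: [0.8, 1.0, 0.1]
width: 0.0126
time: 1.2
position: [0.4714, 0.2013, 0.3397]
tool_rot: [[-0.966, 0.26, -0.0], [0.26, 0.966, -0.001], [0.0, -0.001, -1.0]]
contact_force: [0.9, 1.1, 0.3]
width: -0.0003
time: 1.7
position: [0.5337, 0.1396, 0.3493]
tool_rot: [[-0.967, -0.256, -0.001], [-0.256, 0.967, -0.001], [0.001, -0.001, -1.0]]
contact_force: [0.1, -0.4, 0.5]
width: -0.0
1.7 [0.53374446 0.13958513 0.34934189] [[-0.967 -0.256 -0.001]
 [-0.256  0.967 -0.001]
 [ 0.001 -0.001 -1.   ]] [-0.53443333  0.29134314  0.34229856  1.28800176 -0.09577001  1.57951679
  1.62372839]
```

```bash

python3 -m pendant '[{"grip":0,"travel":[-50,0,0],"turn":0},{"grip":0,"travel":[-100,0,0],"turn":0},{"grip":0,"travel":[-150,0,0],"turn":0},{"grip":0,"travel":[-200,0,0],"turn":0},{"grip":0,"travel":[-250,0,0],"turn":0}]'
python3 -m pendant '[{"grip":0,"travel":[-50,0,0],"turn":0},{"grip":0,"travel":[-100,0,0],"turn":0},{"grip":0,"travel":[-150,0,0],"turn":0}]'
python3 -c "
from h import *
s=arm.state();print(s['joint_positions'])"
```

```text
time: 2.2
position: [0.7356, 0.1922, 0.3495]
tool_rot: [[-0.97, -0.242, 0.008], [-0.242, 0.97, 0.011], [-0.011, 0.009, -1.0]]
contact_force: [1.9, -1.6, 2.1]
width: 0.0001
time: 2.5
position: [0.7597, 0.187, 0.3414]
tool_rot: [[-0.975, -0.219, 0.033], [-0.218, 0.976, 0.029], [-0.039, 0.021, -0.999]]
contact_force: [-0.3, -0.4, 1.0]
width: 0.0003
[-0.33086659  1.00733689  1.09612414  0.16113766 -1.04024113  2.01668252
  1.61074651]
```

```bash

python3 -m pendant '[{"grip":0,"travel":[0,0,-50],"turn":0},{"grip":0,"travel":[0,0,-100],"turn":0},{"grip":0,"travel":[0,0,-150],"turn":0},{"grip":0,"travel":[0,0,-200],"turn":0},{"grip":0,"travel":[0,0,-250],"turn":0}]'
python3 -m pendant '[{"grip":0,"travel":[0,0,-50],"turn":0},{"grip":0,"travel":[0,0,-100],"turn":0},{"grip":0,"travel":[0,0,-150],"turn":0},{"grip":0,"travel":[0,0,-200],"turn":0},{"grip":0,"travel":[0,0,-250],"turn":0}]'
python3 -c "
from h import *
s=arm.state();print(s['joint_positions'])"
```

```text
time: 3.0
position: [0.7356, 0.1802, 0.4074]
tool_rot: [[-0.973, -0.217, 0.079], [-0.215, 0.976, 0.041], [-0.085, 0.023, -0.996]]
contact_force: [0.4, 1.0, -1.0]
width: -0.0001
time: 3.5
position: [0.7178, 0.1773, 0.4803]
tool_rot: [[-0.96, -0.223, 0.171], [-0.213, 0.974, 0.075], [-0.183, 0.035, -0.982]]
contact_force: [0.5, 0.4, 0.2]
width: 0.0003
[-0.26904607  0.8009112   0.23705687  0.12669247 -0.25020065  2.03193562
  1.54111096]
```

```bash

for i in 1; do
python3 -m pendant '[{"grip":0,"travel":[-10,0,-50],"turn":0},{"grip":0,"travel":[-20,0,-100],"turn":0},{"grip":0,"travel":[-30,0,-150],"turn":0},{"grip":0,"travel":[-40,0,-200],"turn":0},{"grip":0,"travel":[-50,0,-250],"turn":0}]'
python3 -m pendant '[{"grip":0,"travel":[-10,0,-50],"turn":0},{"grip":0,"travel":[-20,0,-100],"turn":0},{"grip":0,"travel":[-30,0,-150],"turn":0},{"grip":0,"travel":[-40,0,-200],"turn":0},{"grip":0,"travel":[-50,0,-250],"turn":0}]'
done
python3 -c "
from h import *
s=arm.state();print(s['joint_positions'])"
```

```text
time: 4.0
position: [0.696, 0.17, 0.5418]
tool_rot: [[-0.942, -0.227, 0.249], [-0.208, 0.973, 0.098], [-0.264, 0.041, -0.964]]
contact_force: [-0.1, -1.0, 0.3]
width: 0.0001
time: 4.5
position: [0.6704, 0.1601, 0.6012]
tool_rot: [[-0.917, -0.228, 0.326], [-0.199, 0.973, 0.12], [-0.345, 0.045, -0.938]]
contact_force: [0.4, 0.1, -0.4]
width: 0.0001
[-0.2379313   0.6306648  -0.01217193  0.12542979 -0.03258767  2.03207272
  1.52686843]
```

```bash

python3 -m pendant '[{"grip":0,"travel":[-10,0,-50],"turn":0},{"grip":0,"travel":[-20,0,-100],"turn":0},{"grip":0,"travel":[-30,0,-150],"turn":0},{"grip":0,"travel":[-40,0,-200],"turn":0},{"grip":0,"travel":[-50,0,-250],"turn":0}]'
python3 -m pendant '[{"grip":0,"travel":[-10,0,-50],"turn":0},{"grip":0,"travel":[-20,0,-100],"turn":0},{"grip":0,"travel":[-30,0,-150],"turn":0},{"grip":0,"travel":[-40,0,-200],"turn":0},{"grip":0,"travel":[-50,0,-250],"turn":0}]'
python3 -m pendant '[{"grip":0,"travel":[-10,0,-50],"turn":0},{"grip":0,"travel":[-20,0,-100],"turn":0},{"grip":0,"travel":[-30,0,-150],"turn":0},{"grip":0,"travel":[-40,0,-200],"turn":0},{"grip":0,"travel":[-50,0,-250],"turn":0}]'
python3 -c "
from h import *
s=arm.state();print(s['joint_positions'])"
```

```text
time: 5.0
position: [0.64, 0.1487, 0.6581]
tool_rot: [[-0.887, -0.229, 0.402], [-0.188, 0.972, 0.14], [-0.423, 0.048, -0.905]]
contact_force: [0.3, 0.7, -0.4]
width: -0.0005
time: 5.5
position: [0.6051, 0.1359, 0.7121]
tool_rot: [[-0.849, -0.231, 0.475], [-0.176, 0.972, 0.159], [-0.498, 0.051, -0.866]]
contact_force: [-0.4, 0.3, -1.2]
width: -0.0
time: 6.0
position: [0.5658, 0.1217, 0.7628]
tool_rot: [[-0.806, -0.233, 0.544], [-0.162, 0.971, 0.177], [-0.569, 0.055, -0.821]]
contact_force: [0.2, 0.3, 0.3]
width: -0.0003
[-0.1926304   0.37768053 -0.06515645  0.12526877 -0.01689226  2.03205274
  1.53150064]
```

Holding the tool at its reach limit gives a 35° tilt at azimuth 18°, pointing down and towards the pivot, which is what the hook needs. Now I descend towards an approach pose with that tilt.

```bash

python3 -m pendant '[{"grip":0,"travel":[30,-14,24],"turn":0},{"grip":0,"travel":[59,-28,47],"turn":0},{"grip":0,"travel":[88,-41,71],"turn":0},{"grip":0,"travel":[118,-55,94],"turn":0},{"grip":0,"travel":[147,-69,118],"turn":0}]'
python3 -m pendant '[{"grip":0,"travel":[30,-14,24],"turn":0},{"grip":0,"travel":[59,-28,47],"turn":0},{"grip":0,"travel":[88,-41,71],"turn":0},{"grip":0,"travel":[118,-55,94],"turn":0},{"grip":0,"travel":[147,-69,118],"turn":0}]'
python3 -c "
from h import *
s=arm.state();print(s['joint_positions']);R=np.array(s['tool_rot'])
C=np.array([.515,-.0655,.112]);d=R[:,2];print(1e3*R.T@(C-120*1e-3*d-s['position']))"
```

```text
time: 6.5
position: [0.5336, 0.0628, 0.6066]
tool_rot: [[-0.806, -0.234, 0.544], [-0.162, 0.971, 0.177], [-0.569, 0.055, -0.82]]
contact_force: [0.6, -0.0, 0.1]
width: 0.0003
time: 7.0
position: [0.4946, -0.0077, 0.4195]
tool_rot: [[-0.807, -0.234, 0.542], [-0.162, 0.971, 0.177], [-0.568, 0.055, -0.821]]
contact_force: [0.1, -0.2, 0.6]
width: 0.0001
[ 0.07362932 -0.23679966  0.07739998  1.79949026 -0.28210966  1.04260499
  2.01973675]
[167.53629727 -77.71190579 133.44061316]
```

```bash

python3 -m pendant '[{"grip":0,"travel":[30,-14,24],"turn":0},{"grip":0,"travel":[60,-28,48],"turn":0},{"grip":0,"travel":[90,-42,72],"turn":0},{"grip":0,"travel":[120,-56,96],"turn":0},{"grip":0,"travel":[150,-70,120],"turn":0}]'
python3 -m pendant '[{"grip":0,"travel":[18,-8,13],"turn":0},{"grip":0,"travel":[18,-8,13],"turn":0}]'
python3 - <<'E'
from h import *
s=arm.state();print(s['joint_positions']);R=np.array(s['tool_rot'])
C=np.array([.515,-.0655,.112]);d=R[:,2];print(1e3*R.T@(C-120*1e-3*d-s['position']))
a=shot('scene');b=shot('top')
p=np.array(s['position'])
for c in(a,b): print(proj(c,p+arm.tip_reach*d),proj(c,C))
crop=lambda c,x,y:cv2.resize(c['img'][y:y+75,x:x+100],(600,450)[:2],interpolation=cv2.INTER_CUBIC)
cv2.imwrite('pics/4.png',np.hstack([cv2.resize(crop(a,230,135),(400,300)),cv2.resize(crop(b,185,165),(400,300))])[...,::-1])
E
```

```text
time: 7.5
position: [0.4538, -0.0791, 0.2296]
tool_rot: [[-0.808, -0.234, 0.541], [-0.163, 0.971, 0.176], [-0.567, 0.054, -0.822]]
contact_force: [0.3, -0.4, 0.8]
width: 0.0001
time: 7.7
position: [0.4444, -0.0872, 0.203]
tool_rot: [[-0.814, -0.231, 0.533], [-0.159, 0.971, 0.178], [-0.559, 0.06, -0.827]]
contact_force: [0.4, -0.1, 0.5]
width: 0.0003
[ 0.05123305 -0.15388586  0.38516373  2.26580294 -0.58611108  0.65407157
  2.63650438]
[-9.99429778 -0.7053332  -3.24985832]
[278.2128686  142.51677992] [280.33819542 176.63094733]
[237.43242259 215.25381243] [233.56855    199.31310257]
```

View pics/4.png

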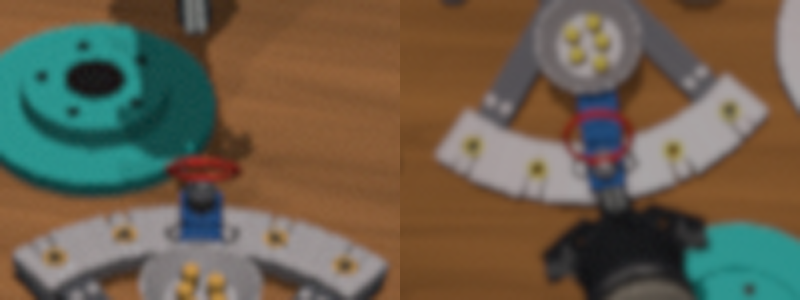

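The tip and ring in picture 4 match the projections: in the scene view the tip is near (279,139) and the ring (281,177), and in the top view (239,214) and (235,199). Both carry the same small bias. I insert along the tool axis.

```bash

python3 -m pendant '[{"grip":0,"travel":[-10,-1,25],"turn":0},{"grip":0,"travel":[-10,-1,50],"turn":0},{"grip":0,"travel":[-10,-1,70],"turn":0},{"grip":0,"travel":[-10,-1,70],"turn":0}]'
cat > rel.py <<'E'
from h import *
s=arm.state();R=np.array(s['tool_rot']);np.set_printoptions(suppress=True,precision=3)
C=np.array([.515,-.0655,.112]);d=R[:,2]
print('t',s['time'],'F',np.array(s['contact_force']),'tip-C tool mm',1e3*R.T@(np.array(s['position'])+arm.tip_reach*d-C),'j',np.array(s['joint_positions']))
E
python3 rel.py
```

```text
time: 8.2
position: [0.4957, -0.0722, 0.1559]
tool_rot: [[-0.808, -0.237, 0.539], [-0.165, 0.97, 0.179], [-0.565, 0.056, -0.823]]
contact_force: [-0.2, -0.1, -0.8]
width: 0.0002
t 8.2 F [-0.193 -0.065 -0.809] tip-C tool mm [ -8.119   0.555 -39.726] j [-0.011  0.023  0.391  2.261 -0.836  0.527  2.837]
```

```bash

python3 -m pendant '[{"grip":0,"travel":[5,0,15],"turn":0},{"grip":0,"travel":[5,0,30],"turn":0},{"grip":0,"travel":[5,0,42],"turn":0},{"grip":0,"travel":[5,0,52],"turn":0},{"grip":0,"travel":[5,0,52],"turn":0}]'
python3 rel.py
python3 - <<'E'
from h import *
a=shot('scene');b=shot('top')
crop=lambda c,x,y:cv2.resize(c['img'][y:y+60,x:x+60],(400,400),interpolation=cv2.INTER_CUBIC)
cv2.imwrite('pics/5.png',np.hstack([crop(a,250,150),crop(b,205,180)])[...,::-1])
E
```

```text
time: 8.7
position: [0.521, -0.0623, 0.1117]
tool_rot: [[-0.807, -0.24, 0.54], [-0.166, 0.969, 0.182], [-0.567, 0.057, -0.822]]
contact_force: [1.1, -0.6, 0.4]
width: -0.0
t 8.7 F [ 1.096 -0.627  0.37 ] tip-C tool mm [-5.183  1.673 12.035] j [ 0.211  0.154  0.121  2.261 -1.059  0.429  3.041]
```

View pics/5.png

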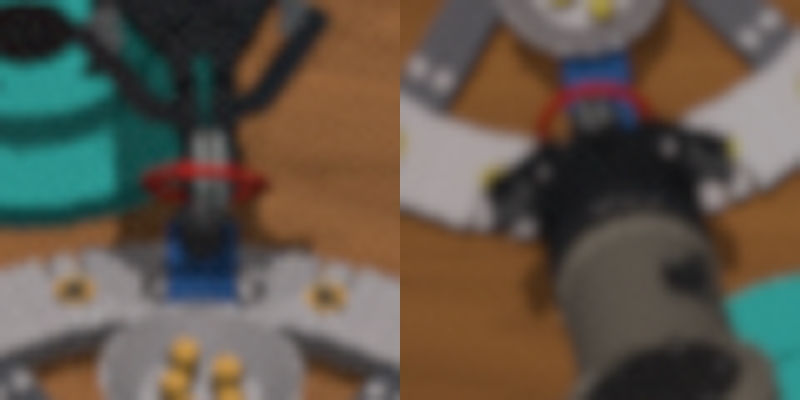

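Picture 5 shows the fingertips through the ring: in the scene crop the red ring runs around the fingers at (205,185), and in the top crop the finger is inside at (595,115). J7 is close to its limit, so I turn in place to free it, since the closed fingers are slim.

```bash

python3 -m pendant '[{"grip":0,"travel":[0,-1,0],"turn":8},{"grip":0,"travel":[0,-1,0],"turn":16},{"grip":0,"travel":[0,-1,0],"turn":24},{"grip":0,"travel":[0,-1,0],"turn":30},{"grip":0,"travel":[0,-1,0],"turn":30}]'
python3 rel.py
```

```text
time: 9.3
position: [0.5215, -0.0667, 0.1136]
tool_rot: [[-0.815, 0.199, 0.544], [0.343, 0.923, 0.176], [-0.467, 0.33, -0.821]]
contact_force: [0.4, -0.2, -0.6]
width: -0.0001
t 9.3 F [ 0.412 -0.218 -0.636] tip-C tool mm [-6.471  0.677 10.055] j [ 0.147  0.152  0.198  2.262 -1.071  0.439  2.531]
```

```bash

python3 -m pendant '[{"grip":0,"travel":[-3,1.4,2.3],"turn":0},{"grip":0,"travel":[-6,2.7,4.5],"turn":0},{"grip":0,"travel":[-6,2.7,4.5],"turn":0}]'
python3 rel.py
python3 -m pendant '[{"grip":0,"travel":[-2.3,1.7,-4.1],"turn":0},{"grip":0,"travel":[-4.7,3.3,-8.2],"turn":0},{"grip":0,"travel":[-4.7,3.3,-8.2],"turn":0}]'
python3 rel.py
```

```text
time: 9.6
position: [0.529, -0.0656, 0.1131]
tool_rot: [[-0.816, 0.199, 0.543], [0.342, 0.923, 0.176], [-0.466, 0.329, -0.821]]
contact_force: [-2.9, 0.0, 0.6]
width: 0.0004
t 9.6 F [-2.89   0.017  0.563] tip-C tool mm [-12.014   3.095  14.675] j [ 0.145  0.165  0.19   2.246 -1.065  0.435  2.517]
time: 9.9
position: [0.5264, -0.0654, 0.1206]
tool_rot: [[-0.819, 0.199, 0.538], [0.341, 0.923, 0.176], [-0.462, 0.328, -0.824]]
contact_force: [-3.0, -2.0, -7.8]
width: -0.0
t 9.9 F [-3.036 -1.996 -7.801] tip-C tool mm [-13.235   5.22    7.063] j [ 0.133  0.146  0.203  2.239 -1.005  0.45   2.455]
```

```bash

python3 -m pendant '[{"grip":0,"travel":[-2.3,1.7,-4.1],"turn":0},{"grip":0,"travel":[-4.6,3.3,-8.2],"turn":0},{"grip":0,"travel":[-6,4.3,-10.7],"turn":0},{"grip":0,"travel":[-6,4.3,-10.7],"turn":0}]'
python3 rel.py
cat > ring.py <<'E'
from h import *
import sys
for n in('scene','top'):
    c=shot(n);hsv=cv2.cvtColor(c['img'],cv2.COLOR_RGB2HSV).astype(int);P=c['xyz'];H,S,V=[hsv[...,i] for i in range(3)]
    m=(P[...,0]>.4)&(P[...,0]<.66)&(P[...,1]>-.25)&(P[...,1]<.0)&((H<6)|(H>174))&(S>150)&(V>70)&(P[...,2]>.06)&(P[...,2]<.2)
    Q=P[m]; v,u=np.where(m)
    print(n,m.sum(),'pix',u.mean().round(2),v.mean().round(2),u.min(),u.max(),v.min(),v.max(),'mean',Q.mean(0).round(4),'zmax',np.sort(Q[:,2])[-3:].round(3),'y',Q[:,1].min().round(3),Q[:,1].max().round(3))
    b=(P[...,0]>.4)&(P[...,0]<.64)&(P[...,1]>-.25)&(P[...,1]<.05)&(H>100)&(H<125)&(S>130)&(P[...,2]>.045)&(P[...,2]<.062)
    Q=P[b];print('  bluebar',b.sum(),Q.mean(0).round(4), 'az from pivot deg',np.degrees(np.arctan2(*(np.array([-.037,.6955])-Q.mean(0)[[1,0]]))).round(2))
    if len(sys.argv)>1 and n=='scene': cv2.imwrite(sys.argv[1],cv2.resize(c['img'][145:225,235:335],(700,560),interpolation=cv2.INTER_CUBIC)[...,::-1])
E
python3 ring.py pics/6.png
```

```text
time: 10.3
position: [0.5242, -0.0648, 0.1321]
tool_rot: [[-0.821, 0.199, 0.535], [0.34, 0.924, 0.178], [-0.458, 0.328, -0.826]]
contact_force: [-6.0, -0.8, -8.7]
width: -0.0003
t 10.3 F [-6.028 -0.818 -8.682] tip-C tool mm [-16.521   9.023  -3.586] j [ 0.117  0.12   0.218  2.229 -0.931  0.471  2.378]
scene 38 pix 281.39 173.79 273 289 172 176 mean [ 0.5257 -0.0611  0.1349] zmax [0.146 0.147 0.153] y -0.089 -0.037
  bluebar 58 [ 0.5186 -0.0643  0.054 ] az from pivot deg 8.77
top 13 pix 233.54 193.62 228 240 193 195 mean [ 0.5287 -0.0674  0.1449] zmax [0.148 0.149 0.149] y -0.089 -0.049
  bluebar 13 [ 0.5621 -0.0609  0.0565] az from pivot deg 10.17
```

View pics/6.png

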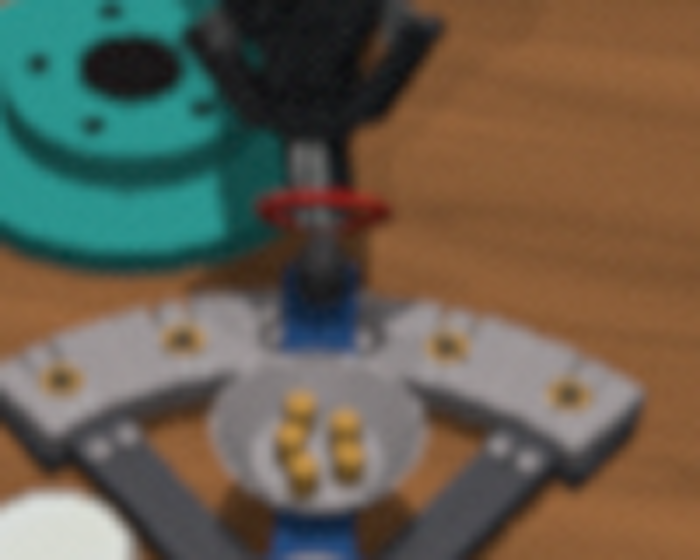

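The pin is lifted about 18 mm: the ring moved from row 177 to 173.8 and Fz is -8.7 N, which matches the spring law. The arm is still in line. Now the first half of the swing towards -y.

```bash

python3 -m pendant '[{"grip":0,"travel":[-3.7,-6.1,-0.4],"turn":0},{"grip":0,"travel":[-7.4,-12.3,-0.8],"turn":0},{"grip":0,"travel":[-11,-18.4,-1.2],"turn":0},{"grip":0,"travel":[-14.9,-24.6,-1.5],"turn":0},{"grip":0,"travel":[-14.9,-24.6,-1.5],"turn":0}]'
python3 rel.py; python3 ring.py
```

```text
time: 10.9
position: [0.5241, -0.0781, 0.1276]
tool_rot: [[-0.836, 0.183, 0.518], [0.329, 0.922, 0.206], [-0.44, 0.342, -0.831]]
contact_force: [-15.0, 16.8, -1.5]
width: -0.0002
t 10.9 F [-15.027  16.793  -1.473] tip-C tool mm [-18.639  -4.578  -2.856] j [ 0.162  0.154  0.232  2.199 -0.946  0.54   2.442]
scene 26 pix 280.73 174.12 272 288 172 176 mean [ 0.5293 -0.0627  0.1365] zmax [0.143 0.144 0.145] y -0.09 -0.04
  bluebar 54 [ 0.5192 -0.0676  0.0545] az from pivot deg 9.84
top 12 pix 234.08 193.92 228 242 193 195 mean [ 0.5279 -0.0693  0.1441] zmax [0.143 0.145 0.189] y -0.095 -0.048
  bluebar 16 [ 0.5622 -0.0644  0.0558] az from pivot deg 11.64
```

The lateral force reached 17 N with the arm barely moved, and the ring had sunk, so the nose isn't clear. I back off sideways and lift more first.

```bash

python3 -m pendant '[{"grip":0,"travel":[3.3,7,0],"turn":0},{"grip":0,"travel":[5,12,-2],"turn":0},{"grip":0,"travel":[3,13.8,-6],"turn":0},{"grip":0,"travel":[2.9,13.8,-7.9],"turn":0},{"grip":0,"travel":[2.9,13.8,-7.9],"turn":0}]'
python3 rel.py; python3 ring.py
```

```text
time: 11.5
position: [0.5202, -0.0671, 0.1381]
tool_rot: [[-0.835, 0.184, 0.519], [0.329, 0.922, 0.204], [-0.441, 0.341, -0.83]]
contact_force: [-4.1, -0.0, -7.2]
width: -0.0002
t 11.5 F [-4.098 -0.023 -7.245] tip-C tool mm [-16.351   8.403 -11.257] j [ 0.131  0.118  0.234  2.207 -0.896  0.534  2.368]
scene 44 pix 279.82 174.5 272 288 172 177 mean [ 0.524  -0.0663  0.1293] zmax [0.146 0.146 0.148] y -0.09 -0.04
  bluebar 58 [ 0.5205 -0.067   0.054 ] az from pivot deg 9.72
top 13 pix 233.46 193.85 228 241 193 195 mean [ 0.5281 -0.0671  0.144 ] zmax [0.148 0.149 0.152] y -0.092 -0.049
  bluebar 14 [ 0.5619 -0.0631  0.0565] az from pivot deg 11.04
```

```bash

python3 -m pendant '[{"grip":0,"travel":[0,0,5],"turn":0},{"grip":0,"travel":[0,0,10],"turn":0},{"grip":0,"travel":[0,0,14],"turn":0},{"grip":0,"travel":[0,0,14],"turn":0}]'
python3 rel.py; cat > lift.py <<'E'
from h import *
from scipy.optimize import minimize
s=arm.state();R=np.array(s['tool_rot'])
c=[shot('scene'),shot('top')];ms=[]
for k in c:
    hsv=cv2.cvtColor(k['img'],cv2.COLOR_RGB2HSV).astype(int);P=k['xyz'];H,S,V=[hsv[...,i] for i in range(3)]
    m=((H<7)|(H>173))&(S>130)&(V>60)&(P[...,0]>.42)&(P[...,0]<.66)&(P[...,1]>-.25)&(P[...,1]<.03)&(P[...,2]>.07)&(P[...,2]<.2)
    v,u=np.where(m);ms.append(np.stack([u,v],1))
th=np.linspace(0,2*np.pi,180)
def ring(q,L):
    a=.1533-q;i=np.array([np.cos(a),np.sin(a),0]);w=np.array([-np.sin(a),np.cos(a),0])
    C=np.array([.6955,-.0373,0])-.183*i+np.array([0,0,.112+L]);u=.574*i+np.array([0,0,.819])
    return C+.029*(np.cos(th)[:,None]*w+np.sin(th)[:,None]*u)
def cost(x,which):
    t=0
    for n in which:
        k=c[n]; q=(ring(*x[:2])@k['R'].T+k['t'])@k['K'].T;q=q[:,:2]/q[:,2:]
        D=np.linalg.norm(ms[n][:,None]-q[None],axis=2).min(1);t+=np.minimum(D,3).mean()
    return t
best=lambda w:min(((cost((q,L),w),round(float(q),3),round(float(L),4)) for q in np.arange(-.5,.1,.01) for L in np.arange(-.006,.034,.001)))
x=best([0]);y=best([1]);print('scene cost,q,L',x,'top',y,'both',best([0,1]),[len(m) for m in ms])
E
python3 lift.py
```

```text
time: 12.0
position: [0.5237, -0.0651, 0.1235]
tool_rot: [[-0.838, 0.187, 0.513], [0.331, 0.921, 0.204], [-0.435, 0.341, -0.834]]
contact_force: [-17.6, -2.7, -2.4]
width: -0.0002
t 12.0 F [-17.557  -2.737  -2.361] tip-C tool mm [-12.134   5.956   2.932] j [ 0.135  0.151  0.223  2.212 -0.945  0.513  2.413]
scene cost,q,L (np.float64(0.5316207340544972), 0.01, -0.003) top (np.float64(0.48156401156022816), -0.02, 0.001) both (np.float64(1.0143969432957451), -0.01, -0.003) [49, 19]
```

The fit shows the pin is back home, because the tool yields outward under load. From the data, lift ≈ Δz + Δx/tan(tilt), so I need about 20 mm with some inward over-command.

```bash

python3 -m pendant '[{"grip":0,"travel":[-5,2.4,-2.3],"turn":0},{"grip":0,"travel":[-10.5,4.8,-4.6],"turn":0},{"grip":0,"travel":[-15.7,7.2,-6.9],"turn":0},{"grip":0,"travel":[-15.7,7.2,-6.9],"turn":0}]'
python3 rel.py;python3 lift.py
```

```text
time: 12.5
position: [0.5241, -0.0644, 0.1306]
tool_rot: [[-0.847, 0.19, 0.496], [0.329, 0.921, 0.208], [-0.417, 0.34, -0.843]]
contact_force: [-25.8, -3.9, -6.6]
width: 0.0
t 12.5 F [-25.799  -3.937  -6.627] tip-C tool mm [-15.146   9.035  -2.958] j [ 0.117  0.144  0.238  2.186 -0.868  0.544  2.329]
scene cost,q,L (np.float64(0.5843443551460408), 0.0, 0.004) top (np.float64(0.3434225849766216), -0.01, 0.006) both (np.float64(0.9509123655891701), -0.01, 0.004) [51, 18]
```

Pushing inward just wedges against friction, while a pure vertical lift with a deep tip doesn't slip. I unload, go deeper, then lift vertically.

```bash
cat > w.py <<'E'
import sys; from h import *
R=np.array(arm.state()['tool_rot']);p=np.array(arm.state()['position']);a=np.array(eval(sys.argv[1]))
print((1e3*R.T@((a-p) if len(sys.argv)<3 else a)).round(1))
E
python3 w.py '[.514,-.0655,.118]'; python3 w.py '[.530,-.0655,.107]'
```

```text
[13.4 -7.1  5.3]
[ 4.4 -7.8 22.5]
```

```bash

python3 -m pendant '[{"grip":0,"travel":[13,-7,5],"turn":0},{"grip":0,"travel":[13,-7,12],"turn":0},{"grip":0,"travel":[8,-8,22],"turn":0},{"grip":0,"travel":[6,-8,22],"turn":0},{"grip":0,"travel":[6,-8,22],"turn":0}]'
python3 rel.py;python3 lift.py;python3 w.py '[0.008,0,.027]' 1
```

```text
time: 13.1
position: [0.5309, -0.0659, 0.1082]
tool_rot: [[-0.846, 0.19, 0.499], [0.329, 0.921, 0.207], [-0.42, 0.339, -0.842]]
contact_force: [0.3, 0.1, -0.1]
width: -0.0003
t 13.1 F [ 0.29   0.104 -0.127] tip-C tool mm [-12.008   1.363  19.075] j [ 0.14   0.198  0.215  2.196 -0.973  0.507  2.44 ]
scene cost,q,L (np.float64(0.5883984033137597), -0.01, -0.002) top (np.float64(0.48303604551705964), -0.01, -0.004) both (np.float64(1.0829166643808983), -0.01, -0.003) [43, 22]
[-18.1  10.7 -18.7]
```

```bash

python3 -m pendant '[{"grip":0,"travel":[-4,2,-4],"turn":0},{"grip":0,"travel":[-8,4.5,-8],"turn":0},{"grip":0,"travel":[-12,7,-12.3],"turn":0},{"grip":0,"travel":[-16,9.3,-16.5],"turn":0},{"grip":0,"travel":[-18,10.7,-18.7],"turn":0}]'
python3 rel.py;python3 lift.py
```

```text
time: 13.7
position: [0.5311, -0.0648, 0.1293]
tool_rot: [[-0.852, 0.192, 0.486], [0.327, 0.921, 0.21], [-0.408, 0.338, -0.848]]
contact_force: [-12.3, -3.0, -9.5]
width: 0.0001
t 13.7 F [-12.329  -3.046  -9.451] tip-C tool mm [-20.555   9.636   1.329] j [ 0.106  0.163  0.245  2.162 -0.851  0.555  2.305]
scene cost,q,L (np.float64(0.6673662734816449), 0.0, 0.017) top (np.float64(0.5126882619742955), -0.01, 0.016) both (np.float64(1.1956377886989673), -0.01, 0.017) [45, 22]
```

The lift is about 20 mm (17 from the fit plus 3 mm bias), and Fz -9.5 N agrees. Now I swing, keeping the over-command.

```bash

python3 w.py '[.009,-.007,.003]' 1;python3 w.py '[.015,-.035,.003]' 1
```

```text
[-11.2  -3.7   0.4]
[-25.5 -28.3  -2.6]
```

```bash

python3 -m pendant '[{"grip":0,"travel":[-11.2,-3.7,0.4],"turn":0},{"grip":0,"travel":[-14.8,-9.8,-0.3],"turn":0},{"grip":0,"travel":[-18.4,-16,-1],"turn":0},{"grip":0,"travel":[-22,-22,-1.8],"turn":0},{"grip":0,"travel":[-25.5,-28.3,-2.6],"turn":0}]'
python3 rel.py;python3 lift.py
```

```text
time: 14.3
position: [0.539, -0.0987, 0.126]
tool_rot: [[-0.859, 0.194, 0.473], [0.326, 0.921, 0.213], [-0.394, 0.337, -0.855]]
contact_force: [-9.1, -1.3, -8.7]
width: 0.0002
t 14.3 F [-9.074 -1.303 -8.68 ] tip-C tool mm [-36.985 -21.18    0.28 ] j [ 0.161  0.213  0.272  2.104 -0.851  0.621  2.359]
scene cost,q,L (np.float64(0.6020819600154284), -0.22, 0.013) top (np.float64(0.5246014939909712), -0.24, 0.01) both (np.float64(1.141932711498562), -0.22, 0.013) [37, 16]
```

```bash

python3 w.py '[.012,-.012,.002]' 1
```

```text
[-15.   -8.    1.5]
```

```bash

python3 -m pendant '[{"grip":0,"travel":[-9,-1,1.5],"turn":0},{"grip":0,"travel":[-12,-4.5,1.5],"turn":0},{"grip":0,"travel":[-15,-8,1.5],"turn":0},{"grip":0,"travel":[-15,-8,1.5],"turn":0}]'
python3 rel.py;python3 lift.py; python3 ring.py pics/7.png
```

```text
time: 14.8
position: [0.5455, -0.1152, 0.123]
tool_rot: [[-0.862, 0.203, 0.465], [0.329, 0.921, 0.208], [-0.387, 0.332, -0.861]]
contact_force: [-10.8, -5.2, -8.2]
width: 0.0
t 14.8 F [-10.789  -5.151  -8.2  ] tip-C tool mm [-46.874 -35.927   2.44 ] j [ 0.176  0.243  0.284  2.07  -0.841  0.643  2.363]
scene cost,q,L (np.float64(0.6063429716062687), -0.3, 0.01) top (np.float64(0.4297185512883661), -0.33, 0.008) both (np.float64(1.0807121793778893), -0.33, 0.009) [38, 17]
scene 27 pix 261.74 174.74 255 268 172 178 mean [ 0.5478 -0.1202  0.1405] zmax [0.149 0.149 0.151] y -0.141 -0.101
  bluebar 75 [ 0.5368 -0.1222  0.0538] az from pivot deg 28.24
top 15 pix 250.6 188.0 246 256 187 189 mean [ 0.5481 -0.1247  0.1486] zmax [0.159 0.165 0.174] y -0.143 -0.11
  bluebar 10 [ 0.5754 -0.1026  0.0567] az from pivot deg 28.67
```

View pics/7.png

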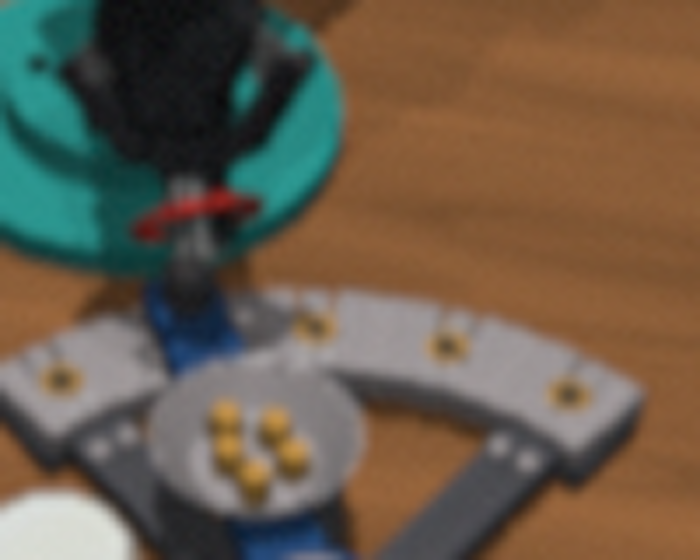

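Picture 7: the arm is over the next hole (bar at crop (195,330)), and the middle hole at (315,328) is free. The estimates give q ≈ -0.31 to -0.33. I ease the finger straight down and let the pin settle.

```bash

python3 w.py '[.002,0,-.012]' 1
```

```text
[ 2.9 -3.6 11.3]
```

```bash

python3 -m pendant '[{"grip":0,"travel":[1,-1.2,3.8],"turn":0},{"grip":0,"travel":[2,-2.4,7.5],"turn":0},{"grip":0,"travel":[2.9,-3.6,11.3],"turn":0},{"grip":0,"travel":[2.9,-3.6,11.3],"turn":0}]'
python3 rel.py;python3 lift.py; python3 ring.py
```

```text
time: 15.4
position: [0.5463, -0.1171, 0.11]
tool_rot: [[-0.862, 0.205, 0.464], [0.33, 0.922, 0.205], [-0.386, 0.329, -0.862]]
contact_force: [-5.7, -3.4, -3.3]
width: -0.0002
t 15.4 F [-5.666 -3.402 -3.29 ] tip-C tool mm [-43.184 -41.808  13.677] j [ 0.188  0.266  0.274  2.079 -0.875  0.622  2.402]
scene cost,q,L (np.float64(0.6005403637049921), -0.32, -0.002) top (np.float64(0.5468446069634688), -0.33, -0.006) both (np.float64(1.1826821020817944), -0.33, -0.003) [44, 22]
scene 33 pix 262.0 177.64 255 270 175 181 mean [ 0.5477 -0.1193  0.128 ] zmax [0.137 0.138 0.138] y -0.145 -0.095
  bluebar 76 [ 0.5376 -0.123   0.0536] az from pivot deg 28.56
top 12 pix 251.58 188.17 248 256 187 189 mean [ 0.5507 -0.1277  0.1338] zmax [0.138 0.139 0.139] y -0.143 -0.116
  bluebar 20 [ 0.5729 -0.1009  0.0563] az from pivot deg 27.51
```

The lift fit reads -3 mm, the same as its home value, at q ≈ -0.32, so the pin has dropped in. I centre the finger in the ring and withdraw along its axis.

```bash

python3 -m pendant '[{"grip":0,"travel":[5,0,0],"turn":0},{"grip":0,"travel":[8,0,0],"turn":0},{"grip":0,"travel":[8,0,-8],"turn":0},{"grip":0,"travel":[8,0,-18],"turn":0},{"grip":0,"travel":[8,0,-28],"turn":0}]'
python3 rel.py
python3 -m pendant '[{"grip":0,"travel":[0,0,-15],"turn":0},{"grip":0,"travel":[0,0,-35],"turn":0},{"grip":0,"travel":[0,0,-65],"turn":0},{"grip":0,"travel":[0,0,-100],"turn":0},{"grip":0,"travel":[0,0,-130],"turn":0}]'
python3 rel.py;python3 lift.py; python3 ring.py pics/8.png
```

```text
time: 16.1
position: [0.5268, -0.1204, 0.1328]
tool_rot: [[-0.861, 0.204, 0.466], [0.329, 0.922, 0.204], [-0.388, 0.329, -0.861]]
contact_force: [0.2, 0.0, 0.8]
width: 0.0002
t 16.1 F [0.195 0.014 0.765] tip-C tool mm [-36.261 -41.341 -15.597] j [ 0.186  0.198  0.299  2.096 -0.811  0.661  2.356]
time: 16.6
position: [0.4655, -0.1479, 0.2475]
tool_rot: [[-0.86, 0.205, 0.468], [0.33, 0.922, 0.203], [-0.39, 0.329, -0.86]]
contact_force: [0.8, -0.1, 0.3]
width: -0.0001
t 16.6 F [ 0.794 -0.144  0.251] tip-C tool mm [ -37.452  -41.576 -148.369] j [ 0.205 -0.04   0.376  2.022 -0.546  0.921  2.146]
scene cost,q,L (np.float64(0.35928323948772656), -0.32, -0.002) top (np.float64(0.418688474862743), -0.33, -0.002) both (np.float64(0.808043811828212), -0.33, -0.002) [38, 29]
scene 24 pix 261.42 178.42 255 271 176 181 mean [ 0.5437 -0.1219  0.1204] zmax [0.135 0.137 0.139] y -0.144 -0.093
  bluebar 80 [ 0.5371 -0.1232  0.0542] az from pivot deg 28.55
top 16 pix 249.88 192.12 242 256 187 201 mean [ 0.539  -0.1218  0.1222] zmax [0.135 0.137 0.137] y -0.143 -0.095
  bluebar 74 [ 0.5503 -0.1124  0.0562] az from pivot deg 27.45
```

View pics/8.png

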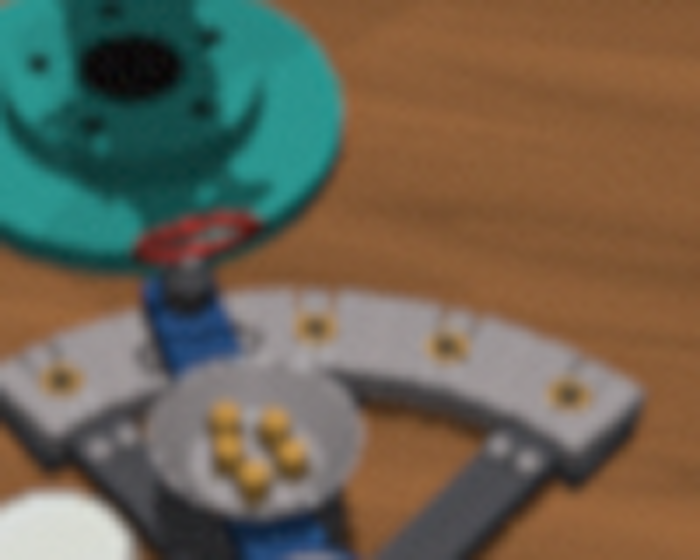

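Picture 8: the ring at crop (198,238) is free and low, the arm is at the next hole, and the gripper is clear. I do a quick check that the rest is unmoved, then hand in.

```bash
python3 - <<'E'
from h import *
v=np.load('v0.npz');a=shot('scene')
d=np.abs(a['img'].astype(int)-v['imgs']).max(2)
for n,(x,y,w,h) in dict(carton=(338,182,62,60),filter=(228,212,30,36),socket=(312,228,18,22),disc=(156,184,74,56)).items(): print(n,(d[y:y+h,x:x+w]>40).sum())
arm.hand_in()
E
```

```text
carton 0
filter 0
socket 0
disc 0
the job is handed in; nothing more can be done
```

The blue arm now sits one hole over, on the side where the steel brake disc lies (-y), with the pin home in that hole. I handed the job in at about 16.7 s of the 48 s allowed.

I tilted the closed fingers about 35° by holding the tool at the edge of its reach, because the pendant has no tilt command. I then hooked the ring without gripping it, lifted the pin about 20 mm, swung the arm, lowered the ring and withdrew.

**Last checks:**
- **Arm angle:** the ring fit gives -0.32 to -0.33 rad, where -0.32 is the next hole.
- **Pin:** the lift fit reads -2 mm, within its readings with the pin home (-2 to -4 mm), so the pin is home.
- **Robot:** the gripper is well clear, with contact force under 1 N.
- **Bench:** the carton, oil filter, socket and steel disc show no change in the pictures.

**What went less cleanly:**
- **First swing:** it started with the pin lifted too little. The nose was not clear, and the finger pushed sideways against it with about 17 N. I backed off and re-hooked deeper.
- **Second lift:** this try wedged the finger inward, with about 26 N along x.
- **Blue bar:** its estimates of the final angle disagreed slightly, giving about -0.30 to -0.35 rad. I relied on the ring fit and on the pin having dropped in.

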